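Put the microscope optics back in their trays

ROBOT

A 6-joint arm with a two-finger parallel gripper is mounted at the origin on the work surface. World frame = base frame: x ahead of the robot, y to its left, z up, the work surface at z = 0. Lengths are in m, angles in rad, forces in N, time in s.
With the tool pointing down it reaches from about 0.375 to 0.9 m from the base axis. Payload 3.1 kg.
Tool frame: the origin (TCP) lies between the finger pads; the fingertips stand 25 mm ahead of it and the grasp point (between the pads) lies 6 mm ahead of it; y points along the fingers, x is the direction in which the jaws open and shut, and the axes are right-handed (so a half turn about y gives the same grasp; the last joint's range is limited). The gripper opens to 87 mm and grips with 3 to 60 N. Pads are 19 mm wide; open, the fingers measure 117 mm over their backs; the gripper's body (75 mm by 190 mm) begins 51 mm behind the grasp point.
Start: joints at [-1.423, 0.527, 1.433, -0, 1.181, -0.178], TCP at [0.201, -0.592, 0.248] pointing down, gripper open.
Joint ranges: [-3.08, 3.08], [-0.75, 2.2], [0.22, 2.44], [-1.43, 4.57], [0, 2.65], [-2.85, 2.85]. Speed limits (rad/s): [2.79, 2.79, 3.14, 3.14, 3.14, 3.14].

INTERFACE

Orientations are given as a unit quaternion [x, y, z, w].
In Python, from rig import robot gives the robot as it stands.
- The arm moves only by the tool carry_out, never from a script. Its argument "moves" is a list of rows, each a list of 7 numbers: the opening, from 0 (shut) to 1 (fully open), then the shift along the tool's x, y, z in cm, then the turn, a rotation vector about the tool's x, y, z in rad. In form: [[grip, x, y, z, rx, ry, rz], ...]. A call has 1 to 20 rows; each row is the pose to reach, as a shift and turn from the pose commanded when the call began, along the tool's axes at that moment; what a row does not reach only later rows make up. A row lasts 1/10 s, in which the tool goes at most 50 mm and 8.59 degrees, less where a joint would pass 70% of its speed; a pose out of reach is approached as far as the arm can. A call with a gripper value outside its range is refused whole. The fingers move at their own pace and stop on an object; "force" is the grip in N (left out, the last holds). Time passes only in rows, so rows that repeat a pose let the fingers close. It gives the time, the measured TCP pose, the force and the opening at its end, in the units of the state.
- robot.get_obs(): the state, without advancing time (a new reading comes with each control period).
- robot.camera(name): name is "scene" or "top"; returns the picture (480x640x3 uint8, red, green, blue); there is no depth.
- robot.camera_params(name): a dict with "fx", "fy", "cx", "cy" (pixels), "k1" (the pictures are not rectified: a ray, as slopes to the right and down, at radius r is drawn at 1 + k1 r^2 times it, then the intrinsics apply), "extrinsics" (4x4, takes a point from camera to world coordinates). Camera axes: x right, y down, z forward; pixel columns grow to the right and rows downward; lengths in m; the calibration is good to about 2 mm. A picture is of the moment at which its call begins. camera_params takes no time and is no camera call.
- robot.hand_in(): hands the job in, once; it reports no verdict.
The state is a dict: "time": time; "q": joint angles; "joint_velocities": joint speeds; "joint_torque": joint torques, N m; "position": TCP position; "tool_rot": TCP orientation; "ft_force": force on the tool from outside, world axes, zero at the start; "moment": the same for the moment, N m; "grip_width": finger opening in m.
Only numpy, scipy, OpenCV 4.12 (cv2) and the standard library are available. Lean on these libraries where they do the work, as an engineer would, in place of code of your own. Each camera call takes 0.05 s, during which the arm holds its last target.

TASK

Sort the loose microscope optics into their trays: stand the two objectives in the two-bay tray, one in each bay, the two eyepieces side by side in the round dish, and the condenser in the square tray. Leave each one standing upright, as it stands now, on the floor of its tray; set them down gently without dropping them, and do not knock over the small brown dropper bottle that stands among them.

Things in the scene. Friction and masses are not known exactly. Their poses are not given: they have to be found in the camera images.
- objective_a_center (a point): Microscope objective, one of two alike: slim steel barrel standing upright, nose up, 26 mm across and 58 mm tall, round and straight-sided up to 40 mm, then tapering to a 12 mm nose; thin black band half-way up. About 90 g. This point is its centre, on the axis, 29 mm above its foot; z runs up the axis.
- objective_b_center (a point): Microscope objective, one of two alike: slim steel barrel standing upright, nose up, 26 mm across and 58 mm tall, round and straight-sided up to 40 mm, then tapering to a 12 mm nose; thin black band half-way up. About 90 g. This point is its centre, on the axis, 29 mm above its foot; z runs up the axis.
- eyepiece_a_center (a point): Microscope eyepiece, one of two alike: black round body 34 mm across and 38 mm tall with a narrower steel tube (23 mm across) on top, 62 mm tall in all, standing upright, tube up. About 80 g. This point is its centre, on the axis, 31 mm above its foot; z runs up the axis.
- eyepiece_b_center (a point): Microscope eyepiece, one of two alike: black round body 34 mm across and 38 mm tall with a narrower steel tube (23 mm across) on top, 62 mm tall in all, standing upright, tube up. About 80 g. This point is its centre, on the axis, 31 mm above its foot; z runs up the axis.
- condenser_center (a point): Microscope condenser, the widest part: black round body 54 mm across with a steel band, straight-sided up to 38 mm, then stepping in to a 38 mm lens mount with a glass lens on top, 58 mm tall in all, standing upright, lens up. About 140 g. This point is its centre, on the axis, 29 mm above its foot; z runs up the axis.
- two_bay_tray: Fixed shallow grey oblong tray, 64 mm (its x) by 124 mm (its y), 10 mm high, walls and floor 4 mm thick. A cross wall divides it into two square bays, each 56 by about 56 mm inside, with centres at y = +30 mm and y = -30 mm. Origin: centre of its underside, on the table; z up. May be turned by up to 0.35 rad.
- round_dish: Fixed shallow grey round dish, 150 mm across outside, 142 mm inside, 10 mm high, wall and floor 4 mm thick. Origin: centre of its underside, on the table; z up.
- square_tray: Fixed shallow grey square tray with one bay, 92 by 92 mm outside, 84 by 84 mm inside, 10 mm high, walls and floor 4 mm thick. Origin: centre of its underside, on the table; z up. May be turned by up to 0.35 rad.
- dropper_bottle: Small brown glass bottle with a black cap and paper label, 30 mm across, 62 mm tall, standing upright among the optics; it is not to be put away. Origin: centre of its foot; z up.
Mind the look-alikes: they are no part of the job. Leave any blue or yellow look-alike of the part that bears objective_b_center alone. Leave any green look-alike of the part that bears objective_a_center alone.

How it is judged:
By the outcome, as a careful person would: the job done as asked, in the order asked, and still so for the second after the job is handed in, with the robot touching nothing.
It also fails if it takes over 115 s, if anything falls off the work surface, if the arm or the gripper's body presses on something with over 40 N, if the wrist force passes 120 N, or if a joint passes its speed limit or range.

## Working session

There is one attempt and no reset: what is moved stays moved. The work goes in short steps, Python scripts to look and compute and a tool call to move; the robot and the scene stay as the last step left them, time stands still between calls to the robot, and variables do not carry over. Pictures are saved under pics/ and viewed, and the job is handed in when it is done.

Besides the shell and the picture viewer there is one more tool, called after "Request:" in YAML: its name, and indented under it one key for each argument. carry_out: Moves the arm, as the interface text tells. Its arguments: {"type":"object","properties":{"moves":{"type":"array"},"force":{"type":"number"}},"required":["moves"]}

```bash
mkdir -p pics; ls
python3 - <<'E'
from rig import robot
import cv2
for n in("scene","top"):
    im=robot.camera(n); cv2.imwrite(f"pics/{n}0.png",im[:,:,::-1]); p=robot.camera_params(n); print(n,p)
o=robot.get_obs(); print(o)
E
```

```text
pics
scene {'fx': 471.6767072496847, 'fy': 471.6767072496847, 'cx': 314.784787901826, 'cy': 239.92182402075423, 'k1': -0.09113478131159966, 'extrinsics': array([[-0.0536124 ,  0.69898576, -0.71312314,  1.08708233],
       [ 0.99848962,  0.04611323, -0.02986712,  0.01413014],
       [ 0.01200772, -0.71364731, -0.70040227,  0.58495998],
       [ 0.        ,  0.        ,  0.        ,  1.        ]])}
top {'fx': 435.6112571417353, 'fy': 435.6112571417353, 'cx': 325.2079691845624, 'cy': 239.19012072849964, 'k1': -0.0067136703690865015, 'extrinsics': array([[ 0.00505364, -0.98223821,  0.18757015,  0.37035319],
       [-0.99977115, -0.00886201, -0.01947067,  0.0239299 ],
       [ 0.02078709, -0.18742883, -0.98205821,  0.88009369],
       [ 0.        ,  0.        ,  0.        ,  1.        ]])}
{'time': 0.1, 'q': array([-1.42248937e+00,  5.28389007e-01,  1.43375324e+00,  1.67419161e-05,
        1.18141555e+00, -1.78488382e-01]), 'joint_velocities': array([-0.00166611, -0.00213958, -0.00357022,  0.00064797, -0.00227086,
       -0.00136766]), 'joint_torque': array([-8.69932792e-04, -4.40987134e+01, -1.77150983e+01,  6.35385001e-02,
        5.34022122e-02, -4.69226109e-05]), 'position': array([ 0.20057924, -0.59130194,  0.24666639]), 'tool_rot': array([-0.57417187,  0.41248588, -0.41152611,  0.57517678]), 'ft_force': array([-0.22678659, -0.15004682,  0.87178046]), 'moment': array([-0.0132817 ,  0.00683734, -0.03941147]), 'grip_width': 0.08692374523959337}
```

View pics/scene0.png

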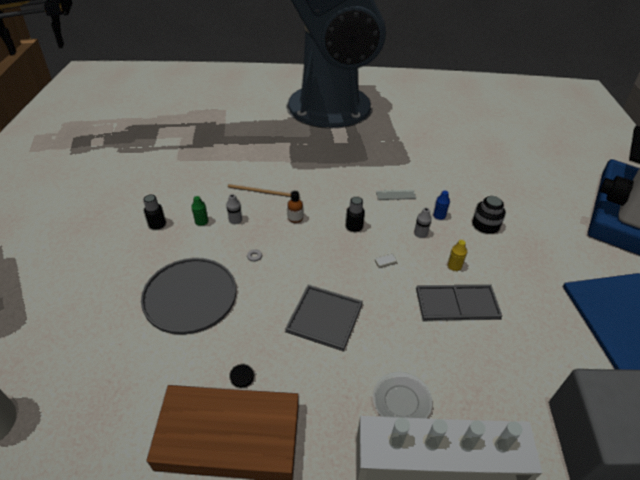

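View pics/top0.png

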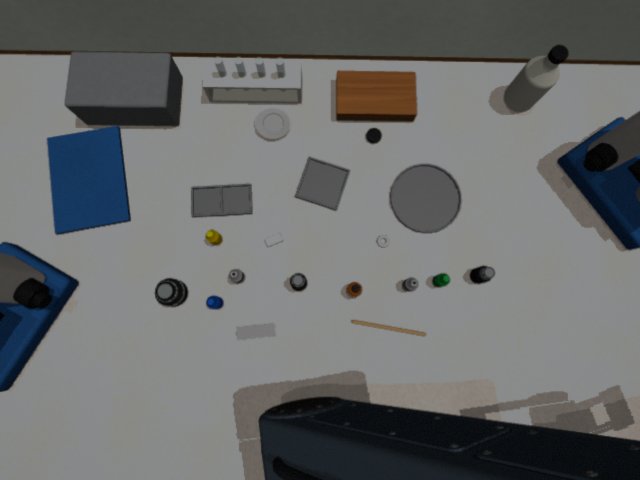

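The scene view shows, left to right: an eyepiece (153,212), a green look-alike (200,211), a grey objective (234,209), the bottle (295,208), an eyepiece (355,214), a grey objective (423,223), a blue look-alike (442,205), the condenser (489,214) and a yellow look-alike (457,256). The grey objectives are the only steel ones, so they are the two meant. I'll confirm this in enlarged crops.

Run:
```python
import cv2,numpy as np
t=cv2.imread("pics/top0.png");s=cv2.imread("pics/scene0.png")
a=cv2.resize(t[150:320,140:510],None,fx=2.16,fy=2.16,interpolation=cv2.INTER_CUBIC)
b=cv2.resize(s[180:360,130:520],(800,369),interpolation=cv2.INTER_CUBIC)
cv2.imwrite("pics/ct.png",a);cv2.imwrite("pics/cs.png",b)
```

```text
(no output)
```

View pics/ct.png

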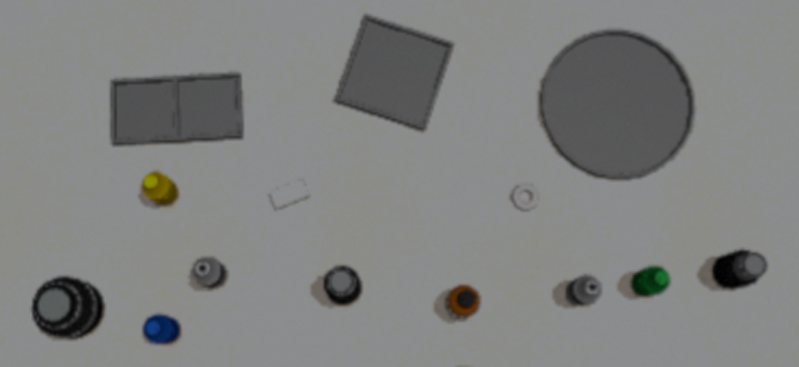

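View pics/cs.png

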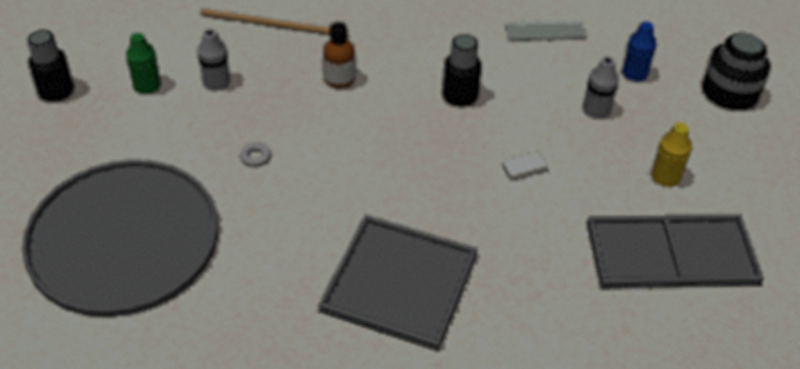

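```bash
cat > h.py <<'E'
import cv2,numpy as np
from rig import robot
P={n:robot.camera_params(n) for n in("scene","top")}
def ray(n,uv):
    p=P[n];K=np.array([[p['fx'],0,p['cx']],[0,p['fy'],p['cy']],[0,0,1.]])
    x=cv2.undistortPoints(np.array([[uv]],float),K,np.array([p['k1'],0,0,0,0.]))[0,0]
    E=p['extrinsics'];return E[:3,3],E[:3,:3]@np.array([x[0],x[1],1])
def cast(n,uv,z):
    o,d=ray(n,uv);return o+d*(z-o[2])/d[2]
def tri(a,b):
    o1,d1=ray('scene',a);o2,d2=ray('top',b)
    s=np.linalg.lstsq(np.c_[d1,-d2],o2-o1,rcond=None)[0]
    p,q=o1+d1*s[0],o2+d2*s[1];return (p+q)/2,np.linalg.norm(p-q)
def proj(n,X):
    p=P[n];E=np.linalg.inv(p['extrinsics']);c=E[:3,:3]@np.asarray(X)+E[:3,3];x=c[:2]/c[2];x=x*(1+p['k1']*(x@x))
    return x*[p['fx'],p['fy']]+[p['cx'],p['cy']]
def objmask(im):
    # im BGR; dark or saturated relative to local table
    bg=cv2.medianBlur(im,81)
    d=cv2.absdiff(cv2.GaussianBlur(im,(0,0),.6),bg).astype(int).max(2)
    return d
E
python3 - <<'E'
from h import *
for n in("scene","top"):
    im=cv2.imread(f"pics/{n}0.png");g=im.max(2)
    hsv=cv2.cvtColor(im,cv2.COLOR_BGR2HSV)
    if n=="scene":print(im[209:222:2,[234]].reshape(-1,3).tolist(), im[215,225:262:2].tolist())
    else:print(im[284,396:424:2].tolist(), im[280,150:200:3].tolist())
E
```

```text
[[57, 57, 59], [16, 16, 16], [39, 39, 40], [58, 58, 59], [56, 56, 56], [57, 58, 59], [57, 56, 57]] [[136, 146, 144], [118, 126, 124], [62, 62, 63], [61, 61, 61], [59, 59, 60], [57, 56, 57], [53, 51, 54], [48, 47, 47], [63, 65, 67], [111, 117, 120], [110, 120, 122], [122, 133, 133], [134, 144, 144], [130, 140, 143], [131, 140, 142], [131, 140, 143], [132, 141, 144], [132, 141, 144], [130, 140, 144]]
[[97, 104, 109], [94, 99, 106], [93, 98, 105], [48, 49, 51], [28, 27, 28], [72, 71, 72], [59, 59, 60], [62, 61, 61], [113, 111, 111], [85, 84, 84], [104, 102, 103], [117, 115, 115], [142, 141, 139], [142, 140, 139]] [[140, 140, 139], [138, 140, 139], [140, 140, 139], [137, 135, 134], [71, 72, 71], [28, 27, 28], [39, 38, 39], [19, 19, 18], [17, 16, 17], [58, 59, 58], [103, 102, 101], [138, 139, 138], [138, 140, 139], [139, 139, 138], [137, 140, 139], [138, 140, 139], [137, 140, 139]]
```

Run:
```python
from h import *
R={}
for n,th in(("scene",92),("top",90)):
    im=cv2.imread(f"pics/{n}0.png");g=im.max(2)
    sat=im.max(2).astype(int)-im.min(2)
    m=((g<th)|(sat>45)).astype(np.uint8)
    m=cv2.morphologyEx(m,cv2.MORPH_CLOSE,np.ones((3,3)))
    k,l,st,c=cv2.connectedComponentsWithStats(m)
    print(n)
    for i in range(1,k):
        x,y,w,h,a=st[i]
        if 80<a<9000 and ((n=='scene' and 180<y<360 and 120<x<520) or (n=='top' and 140<y<330 and 140<x<510)): print(st[i],c[i].round(1))
    cv2.imwrite(f"pics/m{n}.png",m*255)
```

```text
scene
[229 185  76  39 629] [283.7 202.7]
[414 191  36  47 740] [432.3 215.6]
[143 195  30  35 625] [154.6 213.6]
[227 195  20  29 366] [234.6 210.9]
[192 197  18  29 369] [199.7 212.1]
[345 197  21  36 579] [355.2 215.5]
[472 196  34  38 993] [488.9 215.4]
[448 240  19  31 423] [457.4 256.4]
[ 141  258   97   77 5714] [188.7 296.1]
[ 416  285   86   36 2739] [457.6 302.6]
[ 285  286   78   65 3209] [324.6 317.7]
top
[ 295  157   54   53 1845] [321.8 183.3]
[ 390  164   71   69 3833] [425.  198.1]
[ 191  184   61   33 1810] [221.2 200.2]
[206 230  16  15 186] [213.4 237.1]
[469 266  26  18 316] [479.9 274.6]
[229 270  16  14 171] [236.5 276.2]
[290 273  17  18 200] [298.2 282.3]
[432 274  18  13 189] [440.  280.1]
[155 278  33  29 646] [172.1 292.5]
[402 278  15  14 165] [408.6 284.6]
[346 283  16  15 184] [353.  289.8]
[207 296  17  13 179] [214.7 302.2]
[352 320  74  16 188] [388.5 327.5]
```

Run:
```python
import cv2,numpy as np
t=cv2.imread("pics/top0.png");s=cv2.imread("pics/scene0.png")
def tile(im,cs,w,h,f):
    out=[]
    for (u,v) in cs:
        c=cv2.resize(im[v-h:v+h,u-w:u+w],None,fx=f,fy=f,interpolation=cv2.INTER_NEAREST)
        c=cv2.convertScaleAbs(c,alpha=1.7)
        for k in range(0,2*w,5): cv2.line(c,(k*f,0),(k*f,6 if k%10 else 14),(0,0,255),1)
        for k in range(0,2*h,5): cv2.line(c,(0,k*f),(6 if k%10 else 14,k*f),(0,0,255),1)
        out.append(c)
    return cv2.hconcat(out)
S=[(154,212),(234,210),(355,214),(423,222),(489,214)]
T=[(482,274),(410,284),(298,282),(236,276),(171,291)]
im=cv2.vconcat([tile(s,S,20,22,4),tile(t,T,20,22,4)])
cv2.imwrite("pics/tiles.png",im);print(im.shape)
```

```text
(352, 800, 3)
```

View pics/tiles.png

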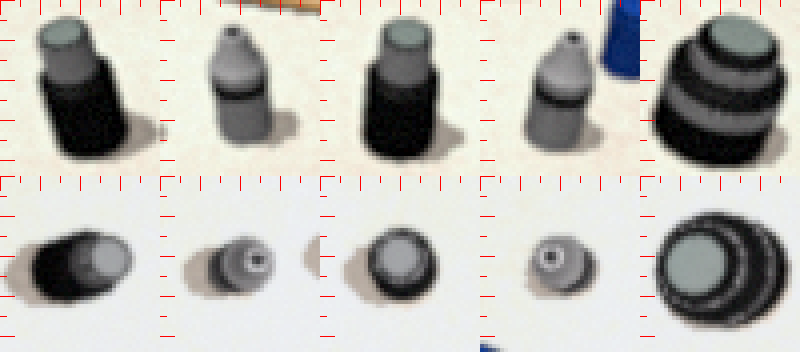

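Run:
```python
from h import *
D={'eyL':((150,198),(156.7,229.3),(489,272),.017,.062),'obL':((232.2,196),(235.7,223.5),(414.2,283.5),.013,.058),
'eyM':((356.5,200),(355,231.3),(298,280),.017,.062),'obR':((426.3,209.5),(421.5,237.5),(233.5,274.2),.013,.058),'cond':((494.5,201),(488,233.2),(164.5,291),.027,.058)}
for k,(s,f,t,r,h) in D.items():
    s,f,t=[np.array(x)-.5 for x in(s,f,t)]
    X,e=tri(s,t);o,d=ray('scene',f);d=d[:2]/np.linalg.norm(d[:2])
    F=cast('scene',f,0)[:2]+d*r
    print(k,'tri',X.round(4),round(e,4),'foot',F.round(4),'topcast',cast('top',t,h)[:2].round(4),'scenecast',cast('scene',s,h)[:2].round(4))
print({k:[cast('scene',a,.03)[:2].round(3),cast('top',b,.03)[:2].round(3)] for k,a,b in[('bottle',(295,208),(353,290)),('green',(199.7,212),(440,280)),('blue',(442,205),(214.7,302.2)),('yel',(457,256),(213.4,237.1))]})
# trays
for n in('scene','top'):
    im=cv2.imread(f"pics/m{n}.png",0)
    k,l,st,c=cv2.connectedComponentsWithStats(im)
    for nm,uv in (('two',(457,302) if n=='scene' else(221,202)),('dish',(188,296) if n=='scene' else (425,198)),('sq',(324,317) if n=='scene' else (322,183))):
        reg=im[uv[1]-50:uv[1]+50,uv[0]-50:uv[0]+50]
        cs,_=cv2.findContours(reg,cv2.RETR_EXTERNAL,cv2.CHAIN_APPROX_NONE)
        cc=max(cs,key=cv2.contourArea)[:,0]+[uv[0]-50,uv[1]-50]
        hull=cv2.convexHull(cc.astype(np.int32))[:,0]
        w=np.array([cast(n,p,.008)[:2] for p in hull],np.float32)*1000
        if nm=='dish': print(n,nm,cv2.minEnclosingCircle(w))
        else: print(n,nm,cv2.minAreaRect(w))
```

```text
eyL tri [ 0.4669 -0.3036  0.0614] 0.0001 foot [ 0.4665 -0.3088] topcast [ 0.4668 -0.3033] scenecast [ 0.4676 -0.3033]
obL tri [ 0.4447 -0.1614  0.0549] 0.0006 foot [ 0.4443 -0.1626] topcast [ 0.4444 -0.1604] scenecast [ 0.4484 -0.1607]
eyM tri [0.4491 0.0587 0.0616] 0.0013 foot [0.4463 0.0609] topcast [0.4491 0.0593] scenecast [0.4496 0.058 ]
obR tri [0.4596 0.1805 0.0563] 0.002 foot [0.4589 0.1827] topcast [0.4596 0.1812] scenecast [0.4618 0.1789]
cond tri [0.427  0.3075 0.0565] 0.0023 foot [0.4272 0.3155] topcast [0.4271 0.3082] scenecast [0.4292 0.3053]
{'bottle': [array([ 0.442, -0.05 ]), array([ 0.433, -0.048])], 'green': [array([ 0.464, -0.219]), array([ 0.453, -0.219])], 'blue': [array([0.415, 0.219]), array([0.407, 0.219])], 'yel': [array([0.544, 0.226]), array([0.535, 0.228])]}
scene two ((622.86279296875, 219.83712768554688), (68.72352600097656, 125.3646240234375), 4.340761661529541)
scene dish ((632.58642578125, -201.24325561523438), 77.31995391845703)
scene sq ((661.8953247070312, 13.27853775024414), (93.28594207763672, 96.3815689086914), 72.07119750976562)
top two ((616.9757690429688, 221.91213989257812), (64.68963623046875, 123.82527160644531), 3.990069627761841)
top dish ((627.2491455078125, -200.9690704345703), 75.37681579589844)
top sq ((656.4110717773438, 14.406993865966797), (90.98535919189453, 93.013916015625), 72.0517349243164)
```

The crops confirm it: steel objectives at scene (234,210) and (423,222), with the coloured look-alikes apart from them. The two-view heights (55–61 mm) match the given sizes, and so do the tray sizes. Next I move above the left objective at (.445,-.161) with the jaws along world x.

Request:
carry_out:
  moves:
    - [0.6,-33.0,4.7,37.0,0,-1.244,0]
    - [0.6,-33.0,4.7,37.0,0,-1.244,0]
    - [0.6,-33.0,4.7,37.0,0,-1.244,0]
    - [0.6,-33.0,4.7,37.0,0,-1.244,0]
    - [0.6,-33.0,4.7,37.0,0,-1.244,0]
    - [0.6,-33.0,4.7,37.0,0,-1.244,0]
    - [0.6,-33.0,4.7,37.0,0,-1.244,0]
    - [0.6,-33.0,4.7,37.0,0,-1.244,0]
    - [0.6,-33.0,4.7,37.0,0,-1.244,0]
    - [0.6,-33.0,4.7,37.0,0,-1.244,0]
    - [0.6,-33.0,4.7,37.0,0,-1.244,0]
    - [0.6,-33.0,4.7,37.0,0,-1.244,0]
    - [0.6,-33.0,4.7,37.0,0,-1.244,0]
    - [0.6,-33.0,4.7,37.0,0,-1.244,0]
    - [0.6,-33.0,4.7,37.0,0,-1.244,0]
    - [0.6,-33.0,4.7,37.0,0,-1.244,0]
    - [0.6,-33.0,4.7,37.0,0,-1.244,0]
    - [0.6,-33.0,4.7,37.0,0,-1.244,0]
    - [0.6,-33.0,4.7,37.0,0,-1.244,0]

```text
time: 2.0
position: [0.4451, -0.1607, 0.2006]
tool_rot: [-0.707, 0.0, -0.0, 0.707]
ft_force: [0.2, 1.1, 0.8]
grip_width: 0.0524
```

Request:
carry_out:
  moves:
    - [0.6,0,4,0,0,0,0]
    - [0.6,0,8,0,0,0,0]
    - [0.6,0,11,0,0,0,0]
    - [0.6,0,13,0,0,0,0]
    - [0.6,0,15,0,0,0,0]
    - [0.6,0,16,0,0,0,0]
    - [0.6,0,16.5,0,0,0,0]
    - [0.6,0,16.5,0,0,0,0]
    - [0.6,0,16.5,0,0,0,0]

```text
time: 2.9
position: [0.4456, -0.1608, 0.0362]
tool_rot: [0.707, 0.0, 0.0, -0.707]
ft_force: [0.3, 0.4, 0.4]
grip_width: 0.0523
```

Run:
```python
from h import *
s=robot.camera("scene");t=robot.camera("top")
a=cv2.resize(s[150:270,180:320],(560,480))[:,:,::-1];cv2.imwrite("pics/g1.png",a)
print(robot.get_obs()['position'],robot.get_obs()['ft_force'])
```

```text
[ 0.44563501 -0.16087804  0.03638427] [ 0.59541196 -0.95786535  0.33180622]
```

View pics/g1.png

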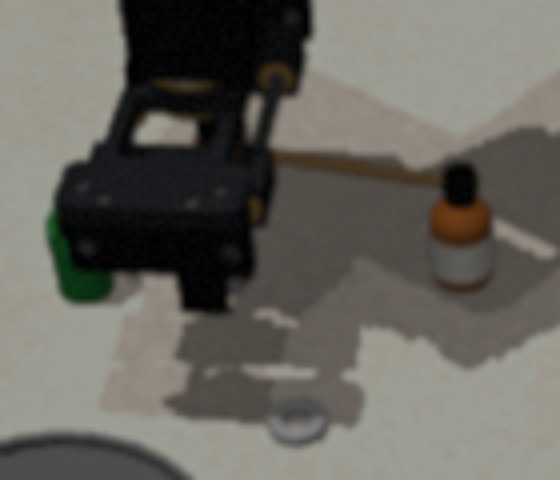

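The gripper is over the objective, with green standing clear on the left (crop 75,260) and the bottle untouched. I'll close and check the width, then lift.

Request:
carry_out:
  moves:
    - [0.35,0,0,0,0,0,0]
    - [0.3,0,0,0,0,0,0]
    - [0.25,0,0,0,0,0,0]
    - [0.2,0,0,0,0,0,0]
    - [0.2,0,0,0,0,0,0]
    - [0.2,0,0,0,0,0,0]
    - [0.2,0,-0.5,0,0,0,0]
    - [0.2,0,-1.5,0,0,0,0]
    - [0.2,0,-3,0,0,0,0]
    - [0.2,0,-5,0,0,0,0]
    - [0.2,0,-8,0,0,0,0]
    - [0.2,0,-10,0,0,0,0]
    - [0.2,0,-10,0,0,0,0]
  force: 15

```text
time: 4.3
position: [0.4466, -0.1614, 0.1384]
tool_rot: [0.708, 0.002, 0.002, -0.706]
ft_force: [0.4, -0.7, -2.2]
grip_width: 0.0258
```

Request:
carry_out:
  moves:
    - [0.2,0.35,0,0.7,0,0,0]
    - [0.2,1.06,0,2.1,0,0,0]
    - [0.2,2.1,0,4.2,0,0,0]
    - [0.2,3.5,0,7,0,0,0]
    - [0.2,5.1,0,10.2,0,0,0]
    - [0.2,6.7,0,13.4,0,0,0]
    - [0.2,8.3,0,16.5,0,0,0]
    - [0.2,9.9,0,19.7,0,0,0]
    - [0.2,11.4,0,22.9,0,0,0]
    - [0.2,13,0,26,0,0,0]
    - [0.2,14.4,0,28.9,0,0,0]
    - [0.2,15.7,0,31.3,0,0,0]
    - [0.2,16.5,0,33.1,0,0,0]
    - [0.2,17.2,0,34.5,0,0,0]
    - [0.2,17.6,0,35.2,0,0,0]
    - [0.2,17.6,0,35.2,0,0,0]
    - [0.2,17.6,0,35.2,0,0,0]
    - [0.2,17.6,0,35.2,0,0,0]

```text
time: 6.1
position: [0.6206, 0.1904, 0.1354]
tool_rot: [0.707, -0.001, -0.0, -0.707]
ft_force: [0.3, -0.8, -0.4]
grip_width: 0.0256
```

Run:
```python
from h import *
s=robot.camera("scene")
a=cv2.resize(s[150:350,350:550],(600,600))[:,:,::-1];cv2.imwrite("pics/p1.png",a)
print(robot.get_obs()['position'],robot.get_obs()['ft_force'])
```

```text
[0.62078199 0.19042599 0.13553788] [-0.03950333 -0.78622691 -0.5598711 ]
```

View pics/p1.png

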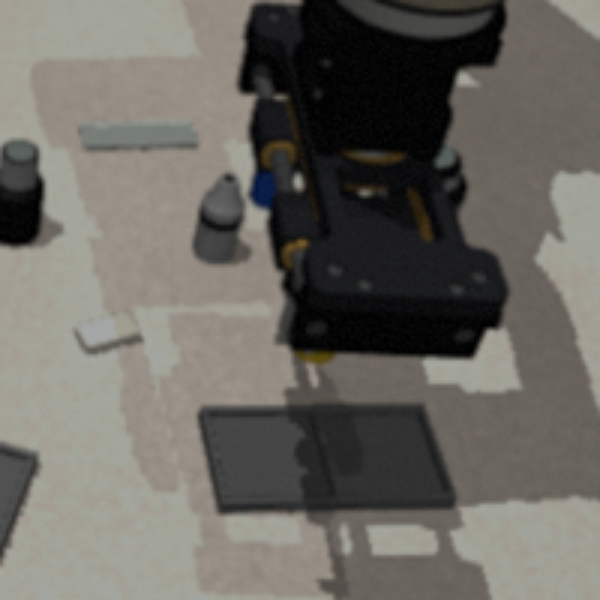

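Request:
carry_out:
  moves:
    - [0.2,0,1,0,0,0,0]
    - [0.2,0,3,0,0,0,0]
    - [0.2,0,5,0,0,0,0]
    - [0.2,0,6.5,0,0,0,0]
    - [0.2,0,7.8,0,0,0,0]
    - [0.2,0,8.6,0,0,0,0]
    - [0.2,0,9.1,0,0,0,0]
    - [0.2,0,9.3,0,0,0,0]
    - [0.2,0,9.4,0,0,0,0]
    - [0.2,0,9.5,0,0,0,0]
    - [0.2,0,9.55,0,0,0,0]
    - [0.2,0,9.55,0,0,0,0]
    - [0.2,0,9.55,0,0,0,0]

```text
time: 7.45
position: [0.6213, 0.1915, 0.0404]
tool_rot: [-0.707, -0.0, -0.0, 0.707]
ft_force: [0.3, -0.3, -1.0]
grip_width: 0.0251
```

Request:
carry_out:
  moves:
    - [0.2,0,0.05,0,0,0,0]
    - [0.2,0,0.05,0,0,0,0]
    - [0.2,0,0.1,0,0,0,0]
    - [0.2,0,0.1,0,0,0,0]

```text
time: 7.85
position: [0.6213, 0.1914, 0.0397]
tool_rot: [-0.707, -0.0, -0.0, 0.707]
ft_force: [-1.2, -0.5, 4.5]
grip_width: 0.0254
```

Contact (force rose by about 5 N). I release slowly, then rise.

Request:
carry_out:
  moves:
    - [0.31,0,0,0,0,0,0]
    - [0.33,0,0,0,0,0,0]
    - [0.37,0,0,0,0,0,0]
    - [0.45,0,0,0,0,0,0]
    - [0.52,0,0,0,0,0,0]
    - [0.55,0,0,0,0,0,0]
    - [0.55,0,0,0,0,0,0]
    - [0.55,0,-1,0,0,0,0]
    - [0.55,0,-3,0,0,0,0]
    - [0.55,0,-6,0,0,0,0]
    - [0.55,0,-10,0,0,0,0]
    - [0.6,0,-14,0,0,0,0]
    - [0.6,0,-16,0,0,0,0]
    - [0.6,0,-16,0,0,0,0]

```text
time: 9.25
position: [0.6236, 0.1918, 0.2041]
tool_rot: [-0.707, -0.003, -0.003, 0.708]
ft_force: [0.5, -0.1, 0.6]
grip_width: 0.0518
```

Request:
carry_out:
  moves:
    - [0.6,-2,0,-0.1,0,0,0]
    - [0.6,-5,0,-0.3,0,0,0]
    - [0.6,-9,0,-0.6,0,0,0]
    - [0.6,-12.5,0,-0.8,0,0,0]
    - [0.6,-15,0,-1,0,0,0]
    - [0.6,-16.1,0,-1,0,0,0]
    - [0.6,-16.1,0,-1,0,0,0]
    - [0.6,-16.1,2,-1,0,0,0]
    - [0.6,-16.1,5,-1,0,0,0]
    - [0.6,-16.1,9,-1,0,0,0]
    - [0.6,-16.1,12,-1,0,0,0]
    - [0.6,-16.1,14.3,-1,0,0,0]
    - [0.6,-16.1,15.6,-1,0,0,0]
    - [0.6,-16.1,16.3,-1,0,0,0]
    - [0.6,-16.1,16.35,-1,0,0,0]
    - [0.6,-16.1,16.35,-1,0,0,0]

```text
time: 10.85
position: [0.461, 0.1816, 0.0361]
tool_rot: [-0.707, -0.001, -0.001, 0.707]
ft_force: [0.1, -0.5, 0.0]
grip_width: 0.0524
```

Run:
```python
from h import *
s=robot.camera("scene");t=robot.camera("top")
a=np.hstack([cv2.resize(s[170:350,370:550],(400,400)),cv2.resize(t[150:330,140:320],(400,400))])[:,:,::-1];cv2.imwrite("pics/p2.png",cv2.convertScaleAbs(a,alpha=1.5))
print(robot.get_obs()['position'],robot.get_obs()['ft_force'])
```

```text
[0.46100223 0.18159604 0.03650681] [-0.02641157  0.16850065  0.18078155]
```

View pics/p2.png

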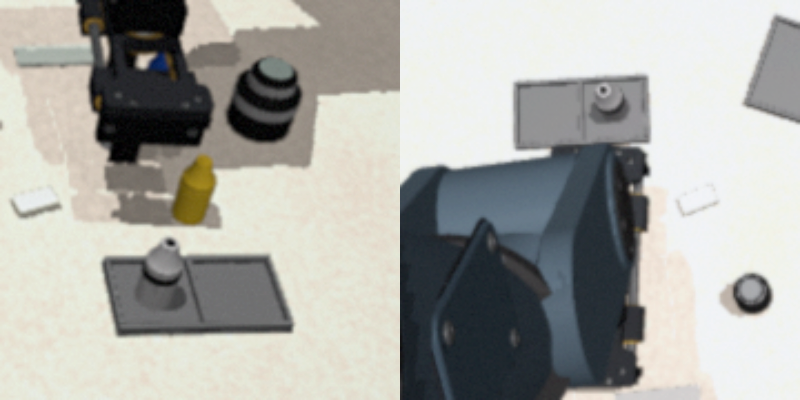

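The first objective stands upright in its bay (right panel, 607,97). Gripping the second.

Request:
carry_out:
  moves:
    - [0.35,0,0,0,0,0,0]
    - [0.3,0,0,0,0,0,0]
    - [0.25,0,0,0,0,0,0]
    - [0.2,0,0,0,0,0,0]
    - [0.2,0,0,0,0,0,0]
    - [0.2,0,0,0,0,0,0]
    - [0.2,0,-0.5,0,0,0,0]
    - [0.2,0,-1.5,0,0,0,0]
    - [0.2,0,-3,0,0,0,0]
    - [0.2,0,-5,0,0,0,0]
    - [0.2,0,-8,0,0,0,0]
    - [0.2,0,-10,0,0,0,0]
    - [0.2,0,-10,0,0,0,0]

```text
time: 12.25
position: [0.4621, 0.1818, 0.1385]
tool_rot: [-0.707, -0.003, -0.002, 0.707]
ft_force: [0.1, 0.6, -1.3]
grip_width: 0.0253
```

Request:
carry_out:
  moves:
    - [0.2,0.7,0,0.3,0,0,0]
    - [0.2,2.2,0,1,0,0,0]
    - [0.2,4.4,0,2,0,0,0]
    - [0.2,7,0,3.1,0,0,0]
    - [0.2,9.6,0,4.3,0,0,0]
    - [0.2,12,0,5.4,0,0,0]
    - [0.2,14,0,6.3,0,0,0]
    - [0.2,15.2,0,6.8,0,0,0]
    - [0.2,15.7,0,7,0,0,0]
    - [0.2,15.7,0,7,0,0,0]
    - [0.2,15.7,1,7,0,0,0]
    - [0.2,15.7,3,7,0,0,0]
    - [0.2,15.7,5,7,0,0,0]
    - [0.2,15.7,7,7,0,0,0]
    - [0.2,15.7,8.3,7,0,0,0]
    - [0.2,15.7,9.1,7,0,0,0]
    - [0.2,15.7,9.4,7,0,0,0]
    - [0.2,15.7,9.5,7,0,0,0]
    - [0.2,15.7,9.55,7,0,0,0]
    - [0.2,15.7,9.55,7,0,0,0]

```text
time: 14.25
position: [0.6177, 0.2516, 0.0409]
tool_rot: [-0.707, -0.001, -0.001, 0.707]
ft_force: [0.2, 0.2, -0.8]
grip_width: 0.0258
```

Request:
carry_out:
  moves:
    - [0.2,0,0.05,0,0,0,0]
    - [0.2,0,0.05,0,0,0,0]
    - [0.2,0,0.1,0,0,0,0]
    - [0.2,0,0.1,0,0,0,0]

```text
time: 14.65
position: [0.6174, 0.2515, 0.0398]
tool_rot: [-0.707, -0.0, -0.0, 0.707]
ft_force: [-0.2, -0.2, 3.3]
grip_width: 0.0253
```

Request:
carry_out:
  moves:
    - [0.31,0,0,0,0,0,0]
    - [0.33,0,0,0,0,0,0]
    - [0.37,0,0,0,0,0,0]
    - [0.45,0,0,0,0,0,0]
    - [0.52,0,0,0,0,0,0]
    - [0.55,0,0,0,0,0,0]
    - [0.55,0,0,0,0,0,0]
    - [0.55,0,-1,0,0,0,0]
    - [0.55,0,-3,0,0,0,0]
    - [0.55,0,-6,0,0,0,0]
    - [0.55,0,-10,0,0,0,0]
    - [0.65,0,-14,0,0,0,0]
    - [0.7,0,-16,0,0,0,0]
    - [0.7,0,-16,0,0,0,0]

```text
time: 16.05
position: [0.6196, 0.2521, 0.2043]
tool_rot: [-0.706, -0.003, -0.003, 0.708]
ft_force: [0.1, -0.3, -0.5]
grip_width: 0.0589
```

Request:
carry_out:
  moves:
    - [0.7,-1,0,-1.2,0,0,0]
    - [0.7,-3,0,-3.5,0,0,0]
    - [0.7,-5.7,0,-6.5,0,0,0]
    - [0.7,-8.8,0,-10,0,0,0]
    - [0.7,-11.9,0,-13.5,0,0,0]
    - [0.7,-14.5,0,-16.5,0,0,0]
    - [0.7,-16.2,0,-18.4,0,0,0]
    - [0.7,-16.8,0,-19.1,0,0,0]
    - [0.7,-16.8,0,-19.1,0,0,0]
    - [0.7,-16.8,2,-19.1,0,0,0]
    - [0.7,-16.8,5,-19.1,0,0,0]
    - [0.7,-16.8,9,-19.1,0,0,0]
    - [0.7,-16.8,12,-19.1,0,0,0]
    - [0.7,-16.8,14.3,-19.1,0,0,0]
    - [0.7,-16.8,15.6,-19.1,0,0,0]
    - [0.7,-16.8,16.3,-19.1,0,0,0]
    - [0.7,-16.8,16.35,-19.1,0,0,0]
    - [0.7,-16.8,16.35,-19.1,0,0,0]

```text
time: 17.85
position: [0.4499, 0.0608, 0.0356]
tool_rot: [0.707, 0.001, 0.0, -0.707]
ft_force: [-0.4, 1.2, -0.1]
grip_width: 0.0612
```

Run:
```python
from h import *
s=robot.camera("scene");t=robot.camera("top")
a=np.hstack([cv2.resize(s[170:350,290:515],(500,400)),cv2.resize(t[180:220,180:260],(300,150)) if 0 else cv2.resize(t[150:330,170:305],(300,400))])[:,:,::-1];cv2.imwrite("pics/p3.png",cv2.convertScaleAbs(a,alpha=1.5))
print(robot.get_obs()['position'],robot.get_obs()['ft_force'])
```

```text
[0.449897   0.06058725 0.03617662] [-0.46389655 -0.10608901 -0.86046432]
```

View pics/p3.png

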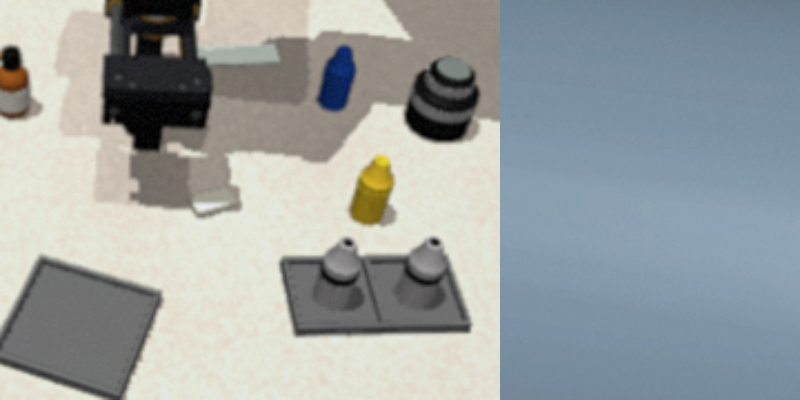

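Both objectives stand in their bays (crop 340,275 and 427,275). Gripping the middle eyepiece.

Request:
carry_out:
  moves:
    - [0.5,0,0,0,0,0,0]
    - [0.43,0,0,0,0,0,0]
    - [0.38,0,0,0,0,0,0]
    - [0.33,0,0,0,0,0,0]
    - [0.3,0,0,0,0,0,0]
    - [0.3,0,0,0,0,0,0]
    - [0.3,0,0,0,0,0,0]
    - [0.3,0,-0.5,0,0,0,0]
    - [0.3,0,-1.5,0,0,0,0]
    - [0.3,0,-3,0,0,0,0]
    - [0.3,0,-5,0,0,0,0]
    - [0.3,0,-8,0,0,0,0]
    - [0.3,0,-11,0,0,0,0]
    - [0.3,0,-12,0,0,0,0]
    - [0.3,0,-12,0,0,0,0]

```text
time: 19.45
position: [0.4501, 0.0604, 0.1571]
tool_rot: [0.707, 0.002, 0.001, -0.707]
ft_force: [0.4, -0.8, -0.4]
grip_width: 0.0332
```

Request:
carry_out:
  moves:
    - [0.3,0.5,0,-0.7,0,0,0]
    - [0.3,1.8,0,-2.3,0,0,0]
    - [0.3,3.6,0,-4.6,0,0,0]
    - [0.3,5.8,0,-7.4,0,0,0]
    - [0.3,8.1,0,-10.4,0,0,0]
    - [0.3,10.4,0,-13.4,0,0,0]
    - [0.3,12.6,0,-16.2,0,0,0]
    - [0.3,14.6,0,-18.7,0,0,0]
    - [0.3,16.2,0,-20.8,0,0,0]
    - [0.3,17.3,0,-22.2,0,0,0]
    - [0.3,18,0,-23.1,0,0,0]
    - [0.3,18,0,-23.1,0,0,0]
    - [0.3,18,2,-23.1,0,0,0]
    - [0.3,18,5,-23.1,0,0,0]
    - [0.3,18,8,-23.1,0,0,0]
    - [0.3,18,10,-23.1,0,0,0]
    - [0.3,18,11,-23.1,0,0,0]
    - [0.3,18,11.4,-23.1,0,0,0]
    - [0.3,18,11.5,-23.1,0,0,0]
    - [0.3,18,11.5,-23.1,0,0,0]

```text
time: 21.45
position: [0.6298, -0.1707, 0.0415]
tool_rot: [0.707, 0.001, 0.0, -0.707]
ft_force: [0.3, -0.4, -0.1]
grip_width: 0.0338
```

Request:
carry_out:
  moves:
    - [0.3,0,0.05,0,0,0,0]
    - [0.3,0,0.05,0,0,0,0]
    - [0.3,0,0.1,0,0,0,0]
    - [0.3,0,0.1,0,0,0,0]

```text
time: 21.85
position: [0.6292, -0.1707, 0.0399]
tool_rot: [0.707, 0.0, 0.0, -0.707]
ft_force: [0.4, -0.6, -1.3]
grip_width: 0.0335
```

Request:
carry_out:
  moves:
    - [0.3,0,0.05,0,0,0,0]
    - [0.3,0,0.05,0,0,0,0]
    - [0.3,0,0.05,0,0,0,0]

```text
time: 22.15
position: [0.6293, -0.1707, 0.0398]
tool_rot: [0.707, 0.0, 0.0, -0.707]
ft_force: [-2.0, 1.4, 5.2]
grip_width: 0.0334
```

Contact. I release and rise.

Request:
carry_out:
  moves:
    - [0.4,0,0,0,0,0,0]
    - [0.42,0,0,0,0,0,0]
    - [0.46,0,0,0,0,0,0]
    - [0.52,0,0,0,0,0,0]
    - [0.6,0,0,0,0,0,0]
    - [0.65,0,0,0,0,0,0]
    - [0.65,0,0,0,0,0,0]
    - [0.65,0,-1,0,0,0,0]
    - [0.65,0,-3,0,0,0,0]
    - [0.65,0,-6,0,0,0,0]
    - [0.65,0,-10,0,0,0,0]
    - [0.7,0,-14,0,0,0,0]
    - [0.7,0,-16,0,0,0,0]
    - [0.7,0,-16,0,0,0,0]

```text
time: 23.55
position: [0.6314, -0.1715, 0.2041]
tool_rot: [0.708, 0.003, 0.003, -0.706]
ft_force: [0.3, 0.1, -0.6]
grip_width: 0.0604
```

Request:
carry_out:
  moves:
    - [0.7,-1,0,-0.8,0,0,0]
    - [0.7,-3,0,-2.5,0,0,0]
    - [0.7,-5.7,0,-4.7,0,0,0]
    - [0.7,-8.8,0,-7.3,0,0,0]
    - [0.7,-11.9,0,-9.8,0,0,0]
    - [0.7,-14.5,0,-12,0,0,0]
    - [0.7,-15.8,0,-13.1,0,0,0]
    - [0.7,-16.2,0,-13.4,0,0,0]
    - [0.7,-16.2,0,-13.4,0,0,0]
    - [0.7,-16.2,2,-13.4,0,0,0]
    - [0.7,-16.2,5,-13.4,0,0,0]
    - [0.7,-16.2,9,-13.4,0,0,0]
    - [0.7,-16.2,12,-13.4,0,0,0]
    - [0.7,-16.2,14.3,-13.4,0,0,0]
    - [0.7,-16.2,15.6,-13.4,0,0,0]
    - [0.7,-16.2,16.3,-13.4,0,0,0]
    - [0.7,-16.2,16.35,-13.4,0,0,0]
    - [0.7,-16.2,16.35,-13.4,0,0,0]

```text
time: 25.35
position: [0.4678, -0.3048, 0.0362]
tool_rot: [0.707, 0.001, 0.0, -0.707]
ft_force: [-1.4, 1.0, 0.5]
grip_width: 0.061
```

Run:
```python
from h import *
s=robot.camera("scene")
a=cv2.resize(s[160:350,120:310],(600,600))[:,:,::-1];cv2.imwrite("pics/p4.png",cv2.convertScaleAbs(a,alpha=1.5))
print(robot.get_obs()['position'],robot.get_obs()['ft_force'])
```

```text
[ 0.46783203 -0.30496829  0.0365315 ] [ 0.4653953   0.38623142 -0.47879911]
```

View pics/p4.png

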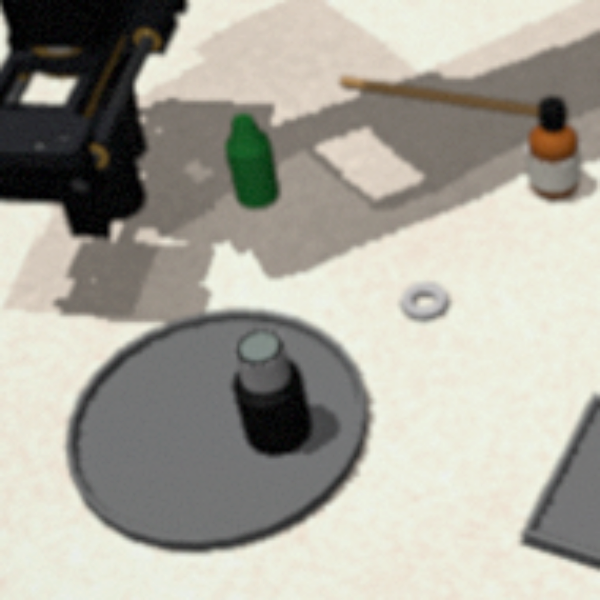

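The first eyepiece stands upright in the dish (crop 272,395) and the bottle and green look-alike are untouched. Gripping the second eyepiece.

Request:
carry_out:
  moves:
    - [0.5,0,0,0,0,0,0]
    - [0.43,0,0,0,0,0,0]
    - [0.38,0,0,0,0,0,0]
    - [0.33,0,0,0,0,0,0]
    - [0.3,0,0,0,0,0,0]
    - [0.3,0,0,0,0,0,0]
    - [0.3,0,0,0,0,0,0]
    - [0.3,0,-0.5,0,0,0,0]
    - [0.3,0,-1.5,0,0,0,0]
    - [0.3,0,-3,0,0,0,0]
    - [0.3,0,-5,0,0,0,0]
    - [0.3,0,-8,0,0,0,0]
    - [0.3,0,-11,0,0,0,0]
    - [0.3,0,-12,0,0,0,0]
    - [0.3,0,-12,0,0,0,0]

```text
time: 26.9
position: [0.468, -0.3053, 0.1573]
tool_rot: [0.708, 0.001, 0.001, -0.706]
ft_force: [-0.3, -1.0, -0.6]
grip_width: 0.0335
```

Request:
carry_out:
  moves:
    - [0.3,0.5,0,0.2,0,0,0]
    - [0.3,1.8,0,0.8,0,0,0]
    - [0.3,3.6,0,1.6,0,0,0]
    - [0.3,5.8,0,2.6,0,0,0]
    - [0.3,8.1,0,3.7,0,0,0]
    - [0.3,10.4,0,4.7,0,0,0]
    - [0.3,12.6,0,5.8,0,0,0]
    - [0.3,14.6,0,6.7,0,0,0]
    - [0.3,15.8,0,7.2,0,0,0]
    - [0.3,16.2,0,7.4,0,0,0]
    - [0.3,16.2,0,7.4,0,0,0]
    - [0.3,16.2,2,7.4,0,0,0]
    - [0.3,16.2,5,7.4,0,0,0]
    - [0.3,16.2,8,7.4,0,0,0]
    - [0.3,16.2,10,7.4,0,0,0]
    - [0.3,16.2,11,7.4,0,0,0]
    - [0.3,16.2,11.4,7.4,0,0,0]
    - [0.3,16.2,11.5,7.4,0,0,0]
    - [0.3,16.2,11.5,7.4,0,0,0]

```text
time: 28.8
position: [0.6297, -0.2312, 0.0417]
tool_rot: [0.707, 0.001, 0.001, -0.707]
ft_force: [-0.8, 0.3, -1.0]
grip_width: 0.0334
```

Request:
carry_out:
  moves:
    - [0.3,0,0.05,0,0,0,0]
    - [0.3,0,0.05,0,0,0,0]
    - [0.3,0,0.1,0,0,0,0]
    - [0.3,0,0.1,0,0,0,0]

```text
time: 29.2
position: [0.6293, -0.2306, 0.0399]
tool_rot: [0.707, 0.0, 0.0, -0.707]
ft_force: [-0.2, 0.1, 0.9]
grip_width: 0.0334
```

Request:
carry_out:
  moves:
    - [0.3,0,0.05,0,0,0,0]
    - [0.3,0,0.05,0,0,0,0]
    - [0.3,0,0.05,0,0,0,0]

```text
time: 29.5
position: [0.6293, -0.2306, 0.0398]
tool_rot: [0.707, 0.0, 0.0, -0.707]
ft_force: [-1.3, 1.4, 6.2]
grip_width: 0.0332
```

Request:
carry_out:
  moves:
    - [0.4,0,0,0,0,0,0]
    - [0.42,0,0,0,0,0,0]
    - [0.46,0,0,0,0,0,0]
    - [0.52,0,0,0,0,0,0]
    - [0.6,0,0,0,0,0,0]
    - [0.65,0,0,0,0,0,0]
    - [0.65,0,0,0,0,0,0]
    - [0.65,0,-1,0,0,0,0]
    - [0.65,0,-3,0,0,0,0]
    - [0.65,0,-6,0,0,0,0]
    - [0.65,0,-10,0,0,0,0]
    - [0.8,0,-14,0,0,0,0]
    - [1,0,-16,0,0,0,0]
    - [1,0,-16,0,0,0,0]

```text
time: 30.9
position: [0.6314, -0.2317, 0.2043]
tool_rot: [0.709, 0.003, 0.003, -0.705]
ft_force: [0.1, -0.5, 0.2]
grip_width: 0.073
```

Request:
carry_out:
  moves:
    - [1,-0.6,0,1.6,0,0,0]
    - [1,-1.8,0,4.8,0,0,0]
    - [1,-3.4,0,9,0,0,0]
    - [1,-5,0,13.3,0,0,0]
    - [1,-6.6,0,17.6,0,0,0]
    - [1,-8.2,0,21.9,0,0,0]
    - [1,-9.8,0,26.2,0,0,0]
    - [1,-11.4,0,30.5,0,0,0]
    - [1,-13,0,34.8,0,0,0]
    - [1,-14.6,0,39.1,0,0,0]
    - [1,-16.2,0,43.4,0,0,0]
    - [1,-17.8,0,47.7,0,0,0]
    - [1,-19,0,51,0,0,0]
    - [1,-19.8,0,53.2,0,0,0]
    - [1,-20.2,0,54.1,0,0,0]
    - [1,-20.2,0,54.1,0,0,0]
    - [1,-20.2,0,54.1,0,0,0]

```text
time: 32.6
position: [0.4272, 0.3096, 0.1986]
tool_rot: [0.707, -0.0, -0.0, -0.707]
ft_force: [0.3, -1.1, 0.9]
grip_width: 0.0873
```

Run:
```python
from h import *
s=robot.camera("scene")
cv2.imwrite("pics/p5.png",cv2.convertScaleAbs(s[:,:,::-1],alpha=1.4))
print(robot.get_obs()['position'],robot.get_obs()['grip_width'])
```

```text
[0.42744809 0.30928829 0.19872665] 0.08678839392477718
```

View pics/p5.png

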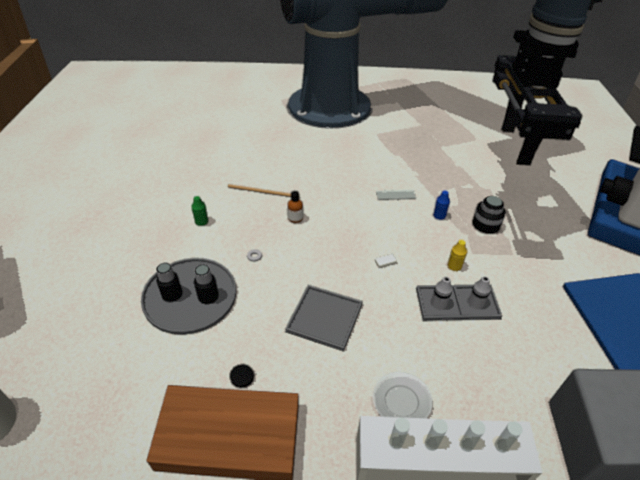

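Run:
```python
from h import *
print(proj('scene',[.427,.31,.029]),proj('scene',[.427,.31,.058]),proj('top',[.427,.31,.058]), cast('scene',(489,215.4),.029), cast('top',(640-640+65+0,290),0.05))
```

```text
[491.95028885 212.05438106] [496.28519263 199.82695736] [163.00827477 290.56367974] [0.43680104 0.30241622 0.029     ] [0.42726618 0.49612908 0.05      ]
```

Request:
carry_out:
  moves:
    - [1,0.1,0,-0.2,0,0,0]
    - [1,0.1,2,-0.2,0,0,0]
    - [1,0.1,5,-0.2,0,0,0]
    - [1,0.1,8,-0.2,0,0,0]
    - [1,0.1,10,-0.2,0,0,0]
    - [1,0.1,12,-0.2,0,0,0]
    - [1,0.1,13.5,-0.2,0,0,0]
    - [1,0.1,15,-0.2,0,0,0]
    - [1,0.1,16,-0.2,0,0,0]
    - [1,0.1,16.35,-0.2,0,0,0]
    - [1,0.1,16.35,-0.2,0,0,0]
    - [1,0.1,16.35,-0.2,0,0,0]

```text
time: 33.85
position: [0.4286, 0.3084, 0.036]
tool_rot: [-0.707, -0.0, -0.0, 0.707]
ft_force: [0.3, -0.6, 1.1]
grip_width: 0.0873
```

Request:
carry_out:
  moves:
    - [0.8,0,0,0,0,0,0]
    - [0.7,0,0,0,0,0,0]
    - [0.65,0,0,0,0,0,0]
    - [0.6,0,0,0,0,0,0]
    - [0.55,0,0,0,0,0,0]
    - [0.5,0,0,0,0,0,0]
    - [0.5,0,0,0,0,0,0]
    - [0.5,0,0,0,0,0,0]
  force: 18

```text
time: 34.65
position: [0.4277, 0.3084, 0.0356]
tool_rot: [0.707, -0.0, -0.0, -0.707]
ft_force: [-1.9, -0.0, 2.8]
grip_width: 0.053
```

Request:
carry_out:
  moves:
    - [0.5,0,-0.5,0,0,0,0]
    - [0.5,0,-1.5,0,0,0,0]
    - [0.5,0,-3,0,0,0,0]
    - [0.5,0,-5,0,0,0,0]
    - [0.5,0,-8,0,0,0,0]
    - [0.5,0,-11,0,0,0,0]
    - [0.5,0,-12,0,0,0,0]
    - [0.5,0,-12,0,0,0,0]
    - [0.5,0,-12,0,0,0,0]

```text
time: 35.55
position: [0.4276, 0.3081, 0.155]
tool_rot: [0.707, -0.0, -0.0, -0.707]
ft_force: [0.3, 0.2, -1.3]
grip_width: 0.0531
```

Request:
carry_out:
  moves:
    - [0.5,0.5,0,-0.6,0,0,0]
    - [0.5,1.6,0,-2,0,0,0]
    - [0.5,3.2,0,-4.1,0,0,0]
    - [0.5,5.1,0,-6.5,0,0,0]
    - [0.5,7.4,0,-9.4,0,0,0]
    - [0.5,9.7,0,-12.4,0,0,0]
    - [0.5,12,0,-15.3,0,0,0]
    - [0.5,14.3,0,-18.2,0,0,0]
    - [0.5,16.6,0,-21.2,0,0,0]
    - [0.5,18.9,0,-24.1,0,0,0]
    - [0.5,20.7,0,-26.5,0,0,0]
    - [0.5,22.1,0,-28.2,0,0,0]
    - [0.5,22.8,0,-29.1,0,0,0]
    - [0.5,23,0,-29.4,0,0,0]
    - [0.5,23,0,-29.4,0,0,0]
    - [0.5,23,0,-29.4,0,0,0]

```text
time: 37.15
position: [0.657, 0.0155, 0.155]
tool_rot: [-0.707, 0.0, 0.001, 0.707]
ft_force: [-0.1, -0.3, -1.5]
grip_width: 0.0533
```

Run:
```python
from h import *
s=robot.camera("scene")
cv2.imwrite("pics/p6.png",cv2.convertScaleAbs(s[:,:,::-1],alpha=1.4))
o=robot.get_obs();print(o['position'],o['grip_width'],o['ft_force'])
```

```text
[0.65711358 0.01559779 0.1552605 ] 0.053117743095821894 [ 0.61588943 -0.04534936 -1.61745434]
```

View pics/p6.png

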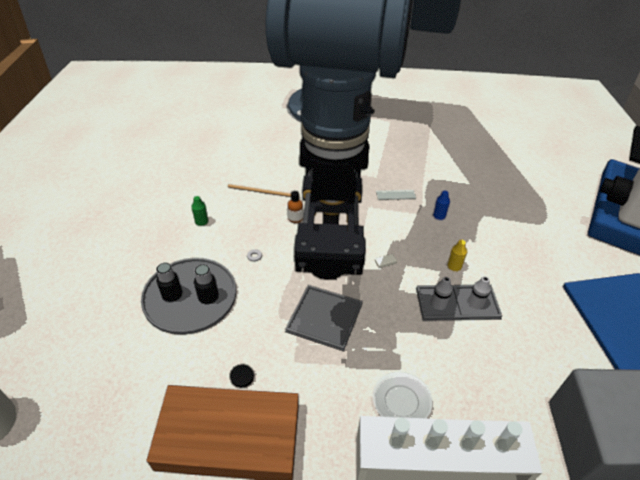

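The condenser is held over the square tray (tray at 325,318). Lowering.

Request:
carry_out:
  moves:
    - [0.5,0,1,0,0,0,0]
    - [0.5,0,3,0,0,0,0]
    - [0.5,0,6,0,0,0,0]
    - [0.5,0,8.5,0,0,0,0]
    - [0.5,0,10.2,0,0,0,0]
    - [0.5,0,11,0,0,0,0]
    - [0.5,0,11.3,0,0,0,0]
    - [0.5,0,11.4,0,0,0,0]
    - [0.5,0,11.45,0,0,0,0]
    - [0.5,0,11.5,0,0,0,0]
    - [0.5,0,11.5,0,0,0,0]
    - [0.5,0,11.5,0,0,0,0]

```text
time: 38.4
position: [0.6584, 0.0143, 0.0411]
tool_rot: [0.707, 0.0, 0.0, -0.707]
ft_force: [-0.2, 0.1, -1.4]
grip_width: 0.0533
```

Request:
carry_out:
  moves:
    - [0.5,0,0.05,0,0,0,0]
    - [0.5,0,0.05,0,0,0,0]
    - [0.5,0,0.05,0,0,0,0]

```text
time: 38.7
position: [0.6581, 0.0144, 0.04]
tool_rot: [-0.707, 0.0, 0.0, 0.707]
ft_force: [0.6, 0.8, -1.3]
grip_width: 0.0532
```

Request:
carry_out:
  moves:
    - [0.5,0,0.05,0,0,0,0]
    - [0.5,0,0.05,0,0,0,0]
    - [0.5,0,0.05,0,0,0,0]

```text
time: 39.0
position: [0.6582, 0.0144, 0.0397]
tool_rot: [0.707, 0.0, 0.0, -0.707]
ft_force: [-0.8, 0.3, 0.5]
grip_width: 0.0532
```

Request:
carry_out:
  moves:
    - [0.5,0,0.04,0,0,0,0]
    - [0.5,0,0.04,0,0,0,0]
    - [0.5,0,0.04,0,0,0,0]

```text
time: 39.3
position: [0.6582, 0.0144, 0.0397]
tool_rot: [0.707, 0.0, 0.0, -0.707]
ft_force: [-1.4, 0.3, 3.7]
grip_width: 0.0534
```

Contact. I release and rise.

Request:
carry_out:
  moves:
    - [0.63,0,0,0,0,0,0]
    - [0.65,0,0,0,0,0,0]
    - [0.69,0,0,0,0,0,0]
    - [0.75,0,0,0,0,0,0]
    - [0.82,0,0,0,0,0,0]
    - [0.85,0,0,0,0,0,0]
    - [0.85,0,0,0,0,0,0]
    - [0.85,0,-1,0,0,0,0]
    - [0.85,0,-3,0,0,0,0]
    - [0.85,0,-6,0,0,0,0]
    - [0.85,0,-10,0,0,0,0]
    - [0.85,0,-14,0,0,0,0]
    - [0.85,0,-17,0,0,0,0]
    - [0.85,-4,-20,0,0,0,0]
    - [0.85,-8,-22,0,0,0,0]
    - [0.85,-12,-22,0,0,0,0]
    - [0.85,-15,-22,0,0,0,0]
    - [0.85,-16,-22,0,0,0,0]
    - [0.85,-16,-22,0,0,0,0]

```text
time: 41.2
position: [0.4973, 0.0145, 0.26]
tool_rot: [0.707, 0.0, 0.0, -0.707]
ft_force: [-0.7, -0.4, -0.5]
grip_width: 0.0736
```

Run:
```python
from h import *
s=robot.camera("scene");t=robot.camera("top")
a=np.hstack([cv2.resize(s[180:360,120:520],(800,360))]);b=cv2.resize(t[150:258,180:480],(800,288)) if 0 else cv2.resize(t[140:230,180:470],(800,240))
cv2.imwrite("pics/f.png",cv2.convertScaleAbs(np.vstack([a,b])[:,:,::-1],alpha=1.5))
o=robot.get_obs();print(o['time'],o['position'],o['joint_velocities'].round(3))
```

```text
41.3 [0.49995246 0.01408774 0.25985842] [ 0.002  0.02  -0.02  -0.     0.    -0.001]
```

View pics/f.png

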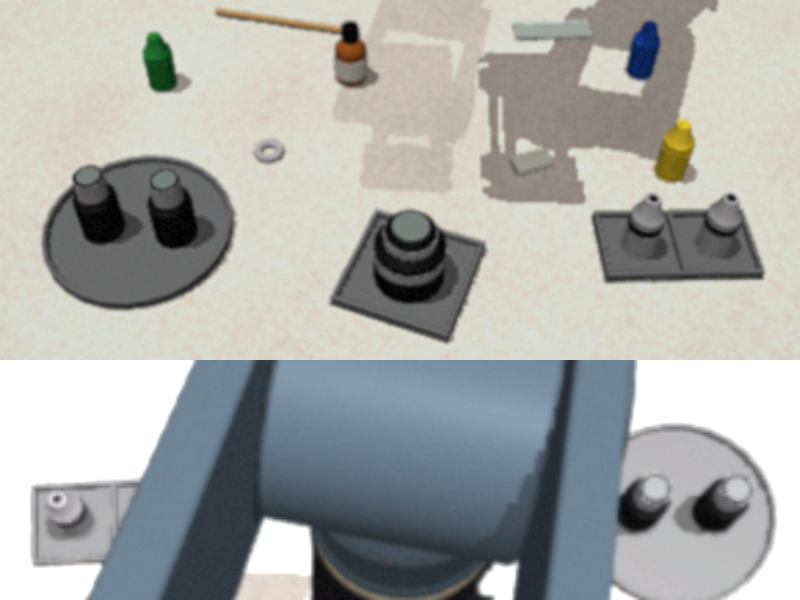

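All five stand upright in their trays. The bottle (350,55 in the crop) and all the look-alikes are where they were. Handing in.

```bash
python3 -c "
from rig import robot
print(robot.hand_in())"
```

```text
the job is handed in; nothing more can be done
None
```

All five optics are in their trays and the job is handed in at about 41 s of the 115 s limit. I did the objectives first (one in each bay), then the two eyepieces in the round dish, then the condenser in the square tray. Each was lowered until I felt light contact (readings of about 3–6 N) before I let go.

**Last check:** The final scene picture shows all five upright on their tray floors. The bottle is still standing, and the blue, yellow and green look-alikes are where they were. The final top view was partly blocked by the arm, so the condenser and one objective were confirmed only from the scene camera.

**Disagreements:** The two camera views differed by a few millimetres on some positions, most on the condenser (up to about 8 mm in y). That is well inside the room the grasps and trays allowed. No check failed.

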